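# Strip the idler shaft into the layout tray

### The arm

A 6-joint arm with a two-finger parallel gripper is mounted at the origin on a cart in front of the work surface, level with it; the furniture and walls round the work are solid. World frame = base frame: x ahead of the robot, y to its left, z up, the work surface at z = 0. Lengths are in mm, angles in rad, forces in N, time in s.
With the tool pointing down it reaches from about 350 to 775 mm from the base axis. Payload 7.3 kg.
Tool frame: the origin (TCP) lies at the very end of the fingers, on their centre line; the grasp point (between the pads) lies 19 mm behind it; z points along the fingers, y is the line along which they close (so a half turn about z gives the same grasp; the last joint's range is limited). The gripper opens to 92 mm and grips with 3 to 60 N. Pads are 19 mm wide; open, the fingers measure 130 mm over their backs; the gripper's body (75 mm by 190 mm) begins 47 mm behind the grasp point.
Start: joints at [-1.419, 0.342, 1.524, -0, 1.275, -0.146], TCP at [154.067, -501.905, 226.741] pointing down, gripper open.
Joint ranges: [-2.53, 2.53], [-0.77, 2.02], [0.04, 2.7], [-1, 4.14], [0.28, 2.66], [-3.11, 3.11]. Speed limits (rad/s): [2.57, 2.57, 3.14, 3.14, 3.14, 3.14].

### API

Orientations are given as [roll, pitch, yaw] about the fixed x, y, z axes, in that order (R = Rz(yaw) Ry(pitch) Rx(roll)).
In Python, from plant import bot gives the robot as it stands.
- The arm moves only by the tool jog_arm, never from a script. Its argument "targets" is a list of rows, each an object with "xyz": the shift along the tool's x, y, z as a fraction of full scale, a list of three; "spin": the turn about the tool's z as a fraction of full scale. In form: [{"xyz": [x, y, z], "spin": spin}, ...]. A call has exactly 10 rows; each row shifts and turns the commanded pose from where the row before left it, along the tool's axes as they then stand; what a row does not reach is not made up. Full scale, the value 1, is 80 mm for a shift and 0.1 rad for a turn. A row lasts 1/8 s, in which the tool goes at most 62.5 mm and 10.7 degrees, less where a joint would pass 70% of its speed; a pose out of reach is approached as far as the arm can. A call with a number of a shift or a turn outside -1 to 1 is refused whole. A call with a gripper value outside its range is refused whole. "gripper" is the opening in per cent of the stroke, from 0 (shut) to 100 (fully open), set as the call begins (left out, the last holds). The fingers move at their own pace and stop on an object; the grip force is fixed at half the most. Time passes only in rows, so rows that do not move let the fingers close, or fill a call up. It gives the time, the measured TCP pose, the force, the opening and the grip force at its end, in the units of the state.
- bot.get_obs(): the state, without advancing time (a new reading comes with each control period).
- bot.capture(name): name is "scene" or "top" or "wrist"; returns the picture (480x640x3 uint8, blue, green, red); there is no depth.
- bot.get_calibration(name): a dict with "vfov" (degrees; the focal length in pixels is half the picture's height over the tangent of half this angle, whatever the lens; pixels are square), "cx", "cy" (the principal point, pixels), "eye" and "rotation" of the camera in the world. Camera axes: x right, y down, z forward; pixel columns grow to the right and rows downward; lengths in mm; the calibration is good to about 2 mm. A picture is of the moment at which its call begins: read the wrist's pose just before it. get_calibration takes no time and is no camera call; for the wrist camera it gives the pose at the moment of the call.
- bot.close_job(): hands the job in; it is judged then, once.
The state is a dict: "time": time; "joint_positions": joint angles; "dq": joint speeds; "tau": joint torques, N m; "tool_pos": TCP position; "tcp_rot": TCP orientation; "contact_force": force on the tool from outside, world axes, zero at the start; "moment": the same for the moment, N m; "grip_width": finger opening in mm; "finger_force": force on a finger pad.
Only numpy, scipy, OpenCV 4.12 (cv2) and the standard library are available. Lean on these libraries where they do the work, as an engineer would, in place of code of your own. Each camera call takes 0.05 s, during which the arm holds its last target. There are 200 camera calls.

### The job

Strip the upright idler shaft for inspection: take the collar, the gear, the bearing and the V-belt pulley off it one after another and seat each in its own nest of the layout tray, the one whose round pocket is cut to its size. Each must lie flat on the floor of its pocket, the same way up as it came off, and be let go.

Things in the scene. Friction and masses are not known exactly. Their poses are not given: they have to be found in the camera images.
- collar_mid (a point): Black-oxide set-screw shaft collar, a plain dark cylinder with a small hole, 24 mm in diameter, 20 mm high, bore 10 mm; the uppermost and smallest part of the stack. The point is its centre, half-way up (10 mm above its underside); z is its axis, up. Loose, slips freely (1.5 mm play) on the shaft.
- gear_mid (a point): Steel spur gear with 20 teeth, 38 mm over the teeth, 24 mm high, bore 16 mm; second from the top. The point is its centre, half-way up (12 mm above its underside); z is its axis, up. Loose, slips freely (1.5 mm play) on the shaft.
- bearing_mid (a point): Sealed ball bearing, bright steel outer and inner ring with a black seal between them, 52 mm in diameter, 20 mm high, bore 25 mm; third from the top. The point is its centre, half-way up (10 mm above its underside); z is its axis, up. Loose, slips freely (1.5 mm play) on the shaft.
- pulley_mid (a point): Aluminium V-belt pulley, 66 mm in diameter over both flanges (V groove at mid-height), 26 mm high, bore 30 mm; the lowest and largest part of the stack. The point is its centre, half-way up (13 mm above its underside); z is its axis, up. Loose, slips freely (1.5 mm play) on the shaft.
- nest_36_floor (a point): Grey plastic nest block, 100 x 100 mm, with a round pocket 36 mm across and 6 mm deep, lined in black: the nest of the collar (24 mm). The point is the centre of the pocket's floor; z up, x and y along the block's sides. Fixed. The block's top is 6 mm above this point. The four nests sit 2 x 2 at 107 mm pitch in one dark tray and may be in any order.
- nest_50_floor (a point): Grey plastic nest block, 100 x 100 mm, with a round pocket 50 mm across and 6 mm deep, lined in black: the nest of the gear (38 mm). The point is the centre of the pocket's floor; z up, x and y along the block's sides. Fixed. The block's top is 6 mm above this point. The four nests sit 2 x 2 at 107 mm pitch in one dark tray and may be in any order.
- nest_64_floor (a point): Grey plastic nest block, 100 x 100 mm, with a round pocket 64 mm across and 6 mm deep, lined in black: the nest of the bearing (52 mm). The point is the centre of the pocket's floor; z up, x and y along the block's sides. Fixed. The block's top is 6 mm above this point. The four nests sit 2 x 2 at 107 mm pitch in one dark tray and may be in any order.
- nest_78_floor (a point): Grey plastic nest block, 100 x 100 mm, with a round pocket 78 mm across and 6 mm deep, lined in black: the nest of the pulley (66 mm). The point is the centre of the pocket's floor; z up, x and y along the block's sides. Fixed. The block's top is 6 mm above this point. The four nests sit 2 x 2 at 107 mm pitch in one dark tray and may be in any order.
- shaft_stand: Upright stepped steel shaft in a grey round foot (92 mm across), fixed to the bench; its origin is the foot's centre on the bench, z up along the shaft. The stack starts 22 mm above the bench: pulley from 22 to 48 mm, bearing to 68, gear to 92, collar to 112. The parts rest on one another; the shaft gets thinner upwards (28.5, 23.5, 14.5, 8.5 mm) and ends 100 mm above the bench. Parts come off straight up.
Things that resemble listed ones, but are neither listed nor needed, are in the scene too. Of the things shaped like the part that bears collar_mid, the dark steel one is meant.

How it is judged:
By the outcome, as a careful person would: the job done as asked, in the order asked, and still so for the second after the job is handed in, with the robot touching nothing.
It also fails if it takes over 128 s, if anything falls off the work surface, if the arm or the gripper's body presses on something with over 40 N, if the wrist force passes 120 N, or if a joint passes its speed limit or range.

## Working session

There is one attempt and no reset: what is moved stays moved. The work goes in short steps, Python scripts to look and compute and a tool call to move; the robot and the scene stay as the last step left them, time stands still between calls to the robot, and variables do not carry over. Pictures are saved under pics/ and viewed, at most 14 in all, crops included, and the job is handed in when it is done.

Besides the shell and the picture viewer there is one more tool, called after ">>>" as name(argument=value, ...) on one line, values as JSON. jog_arm: Moves the arm, as the interface text tells. Shift numbers are shares of 80 mm and turn numbers shares of 0.1 rad, none past 1 either way. Its arguments: {"type":"object","properties":{"targets":{"type":"array","items":{"type":"object","properties":{"xyz":{"type":"array","items":{"type":"number"}},"spin":{"type":"number"}}}},"gripper":{"type":"number"}},"required":["targets"]}

```bash
ls; mkdir -p pics; python3 - <<'E'
from plant import bot
import cv2
o=bot.get_obs();print(o)
for n in("scene","top"):
    print(n,bot.get_calibration(n)); cv2.imwrite(f"pics/{n}0.png",bot.capture(n))
E
```

```text
pics
{'time': 0.0, 'joint_positions': array([-1.41901823e+00,  3.42738922e-01,  1.52505899e+00, -4.92216295e-06,
        1.27542461e+00, -1.45979468e-01]), 'dq': array([ 0.00122408,  0.00070186, -0.00082929,  0.00083402, -0.00053709,
       -0.0005136 ]), 'tau': array([ 7.28855812e-04, -4.31244242e+01, -2.44217867e+01,  7.19269621e-02,
        5.60423511e-02, -1.24632584e-04]), 'tool_pos': array([ 153.98659146, -501.45386038,  226.02192744]), 'tcp_rot': array([-3.13997943e+00, -2.32427036e-04,  2.97758810e-01]), 'contact_force': array([0.78754569, 0.11242353, 0.03906832]), 'moment': array([-0.02439493, -0.00628068,  0.01100009]), 'finger_force': 0.0, 'grip_width': 91.7141192864644}
scene {'vfov': 53.86915092971198, 'cx': 324.58725212380403, 'cy': 245.11780366783168, 'eye': array([179.59265136, 727.28193849, 674.31509494]), 'rotation': array([-2.19199269, -0.0144396 , -2.71021168])}
top {'vfov': 42.50892327517164, 'cx': 308.32671331116904, 'cy': 244.15643890008906, 'eye': array([ 435.48214738,  -40.15275796, 1391.65700572]), 'rotation': array([-3.07196648,  0.01782345, -1.55738054])}
```

View pics/scene0.png

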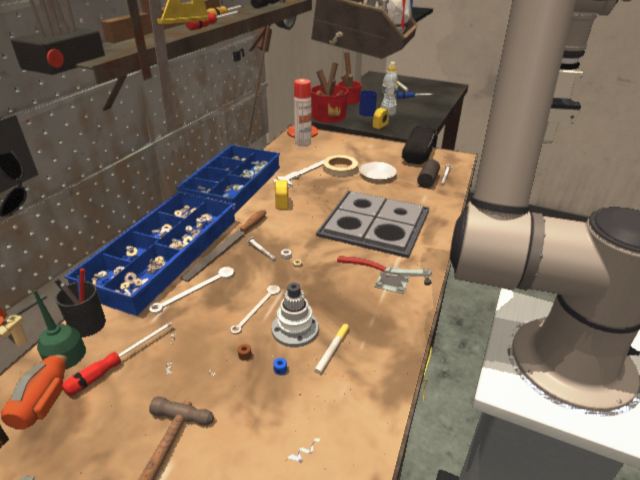

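View pics/top0.png

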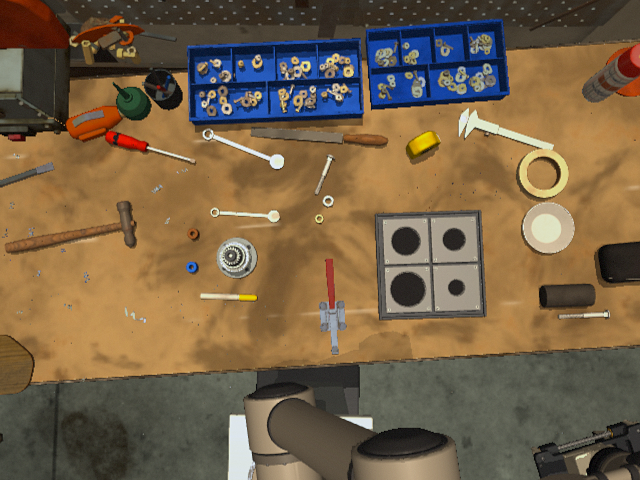

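The scene view shows the stack at about (295,310) and the tray at (375,220). In the top view the stack is at (237,258), with blue and brown decoy collars at (192,267) and (193,234). The top-view pockets are 64 at (406,241), 50 at (454,239), 78 at (408,289) and 36 at (456,287). A toggle clamp lies between stack and tray at (333,310).

```bash
cat >h.py <<'E'
import numpy as np,cv2
from scipy.spatial.transform import Rotation as Rt
def cam(c):
    return 240/np.tan(np.radians(c["vfov"]/2)),np.array([c["cx"],c["cy"]]),np.array(c["eye"]),Rt.from_euler("xyz",c["rotation"]).as_matrix()
def ray(c,p):
    f,pp,e,R=cam(c); d=R@np.r_[(np.array(p)-pp)/f,1]; return e,d/np.linalg.norm(d)
def onz(c,p,z):
    e,d=ray(c,p); return e+d*(z-e[2])/d[2]
def tri(c1,p1,c2,p2):
    (a,u),(b,v)=ray(c1,p1),ray(c2,p2)
    s=np.linalg.lstsq(np.c_[u,-v],b-a,rcond=None)[0]
    P,Q=a+u*s[0],b+v*s[1]; return (P+Q)/2,np.linalg.norm(P-Q)
def proj(c,P):
    f,pp,e,R=cam(c); q=R.T@(np.array(P)-e); return pp+f*q[:2]/q[2]
def darks(img,box,thr=60,amin=60):
    x0,y0,x1,y1=box; m=(img[y0:y1,x0:x1].max(2)<thr).astype(np.uint8)
    cs,_=cv2.findContours(m,cv2.RETR_LIST,cv2.CHAIN_APPROX_NONE); out=[]
    for k in cs:
        if cv2.contourArea(k)>amin and len(k)>5:
            e=cv2.fitEllipse(k); out.append((e[0][0]+x0,e[0][1]+y0,e[1],cv2.contourArea(k)))
    return out
E
python3 - <<'E'
from plant import bot
from h import *
T=cv2.imread("pics/top0.png");S=cv2.imread("pics/scene0.png")
ct,cs=bot.get_calibration("top"),bot.get_calibration("scene")
t=darks(T,(384,220,478,312));s=darks(S,(325,198,424,248),70,30)
for a in t:print("T",np.round(a[:2],1),np.round(a[2],1),a[3], onz(ct,a[:2],20).round(1))
for a in s:print("S",np.round(a[:2],1),np.round(a[2],1),a[3])
for a in t:
    r=sorted([(tri(ct,a[:2],cs,b[:2]),b[:2]) for b in s],key=lambda q:q[0][1])[0]; print(np.round(r[0][0],1),round(r[0][1],1),np.round(r[1]))
for p in [(237,258),(232,255)]: print(onz(ct,p,112).round(1),onz(ct,p,10).round(1))
a=cv2.resize(T[225:290,180:300],None,fx=5,fy=5,interpolation=2);b=cv2.resize(S[275:350,260:335],None,fx=4,fy=4,interpolation=2)
o=np.zeros((325,800,3),np.uint8);o[:,:600]=a;o[:300,500:]=b
cv2.imwrite("pics/z.png",o)
E
```

```text
T [455.6 286.9] [13.5 14.2] 149.0 [ 440.  -340.9   20. ]
T [407.2 288.9] [32.  32.8] 820.5 [ 434.3 -234.5   20. ]
T [453.3 239. ] [20.  20.6] 319.5 [ 546.2 -336.3   20. ]
T [405.1 240.8] [25.8 26.4] 531.5 [ 540.9 -229.5   20. ]
S [349.1 241.8] [ 2.1 51.2] 56.5
S [389.3 232.3] [13.6 28.1] 297.0
S [348.7 222.9] [10.2 21.4] 168.5
S [361.9 203.5] [ 5.4 14.7] 58.5
[ 452.5 -355.6  -64.9] 25.5 [389. 232.]
[ 434.1 -235.4   14.2] 0.4 [389. 232.]
[ 546.5 -337.6   14.3] 0.3 [362. 203.]
[ 541.4 -230.2   14.8] 0.2 [349. 223.]
[493.8 131.9 112. ] [498.4 145.6  10. ]
[499.9 142.4 112. ] [505. 157.  10.]
```

View pics/z.png

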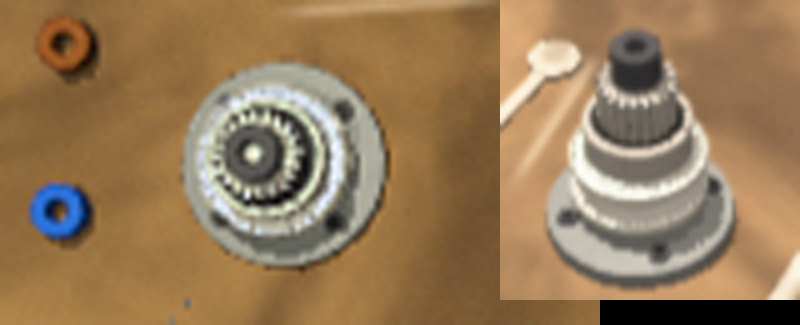

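The zoom shows the collar top at about (230.6,255.6) in the top view and (294,286.5) in the scene view. The foot centre is at (237.2,258) in the top view.

```bash
python3 - <<'E'
from plant import bot
from h import *
T=cv2.imread("pics/top0.png")
ct,cs=bot.get_calibration("top"),bot.get_calibration("scene")
print(tri(ct,(230.5,255.5),cs,(293.9,286.4)), onz(ct,(230.5,255.5),112).round(1),onz(cs,(293.9,286.4),112).round(1),onz(ct,(237.1,257.9),10).round(1))
h=cv2.cvtColor(T[240:274,214:260],cv2.COLOR_BGR2HSV)
m=((h[...,1]<75)).astype(np.uint8)
k=max(cv2.findContours(m,0,1)[0],key=cv2.contourArea);e=cv2.fitEllipse(k)
print("foot",e, onz(ct,(e[0][0]+214,e[0][1]+240),10).round(1))
m=(T[225:290,200:270].max(2)<70).astype(np.uint8)
for k in cv2.findContours(m,0,1)[0]:
    if cv2.contourArea(k)>20: c,r=cv2.minEnclosingCircle(k); print(c[0]+200,c[1]+225,r)
E
```

```text
(array([499.46433583, 146.46299998, 106.92231362]), np.float64(0.9308350582060552)) [498.8 145.5 112. ] [497.  151.8 112. ] [498.6 145.4  10. ]
foot ((22.32747459411621, 16.792116165161133), (35.65644073486328, 40.87767028808594), 90.48921203613281) [501.1 147.1  10. ]
232.70930099487305 256.0813961029053 9.659316062927246
```

>>> jog_arm(targets=[{"xyz": [0,0,0],"spin": 1},{"xyz": [0,0,0],"spin": 1},{"xyz": [0,0,0],"spin": 0.98},{"xyz": [0.7,0,0],"spin": 0},{"xyz": [0.7,0,0],"spin": 0},{"xyz": [0.7,0,0],"spin": 0},{"xyz": [0.7,-0.3,0],"spin": 0},{"xyz": [0.7,-0.3,0],"spin": 0},{"xyz": [0.7,-0.3,0],"spin": 0},{"xyz": [0,-0.7,0],"spin": 0}], gripper=100)

```text
time: 1.35
tool_pos: [493.1, -373.3, 223.2]
tcp_rot: [-3.139, 0.002, 0.001]
contact_force: [0.3, 0.9, -0.9]
grip_width: 91.8
finger_force: 0.0
```

>>> jog_arm(targets=[{"xyz": [0.07,-0.7,0],"spin": 0},{"xyz": [0,-0.7,0],"spin": 0},{"xyz": [0,-0.7,0],"spin": 0},{"xyz": [0,-0.7,0],"spin": 0},{"xyz": [0,-0.7,0],"spin": 0},{"xyz": [0,-0.7,0],"spin": 0},{"xyz": [0,-0.7,0],"spin": 0},{"xyz": [0,-0.7,0],"spin": 0},{"xyz": [0,-0.7,0],"spin": 0},{"xyz": [0,-0.18,0],"spin": 0}])

```text
time: 2.6
tool_pos: [495.1, 147.3, 226.3]
tcp_rot: [-3.141, 0.001, 0.004]
contact_force: [-0.2, 0.3, 0.0]
grip_width: 91.8
finger_force: 0.0
```

```bash
python3 - <<'E'
from plant import bot
from h import *
o=bot.get_obs();print(o["tool_pos"],o["tcp_rot"])
c=bot.get_calibration("wrist");print(c)
im=bot.capture("wrist");cv2.imwrite("pics/w1.png",im)
print(proj(c,(498.8,145.6,112)))
E
```

```text
[495.09378287 147.25217798 226.29854906] [-3.14129572e+00  8.72679026e-04  3.54798836e-03]
{'vfov': 62.18667032671311, 'cx': 318.60136996160594, 'cy': 241.46133796547244, 'eye': array([573.67439147, 148.0130397 , 383.4979788 ]), 'rotation': array([ 2.85125077e+00,  1.45975565e-03, -1.56748341e+00])}
[322.22139266 233.01576898]
```

View pics/w1.png

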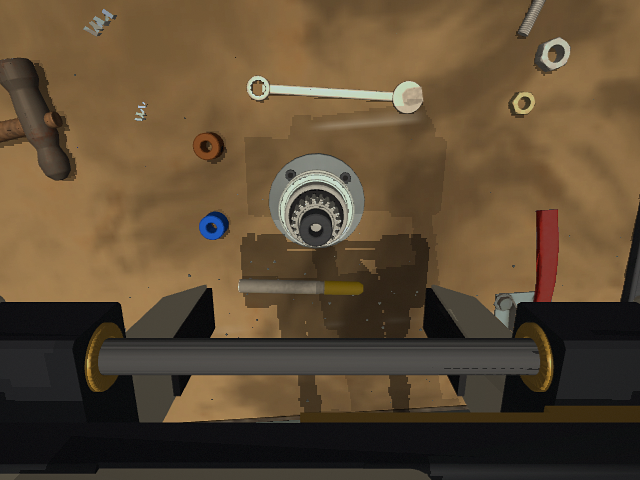

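The wrist view shows the collar top at about (316,227), close to the predicted (322,233). The foot is centred around (317,200), and the open fingers run from columns 215 to 425.

```bash
python3 - <<'E'
from plant import bot
from h import *
c=bot.get_calibration("wrist");im=cv2.imread("pics/w1.png")
g=im[205:250,292:340].max(2)
for thr in(60,75,90):
    m=(g<thr).astype(np.uint8)
    for k in cv2.findContours(m,0,1)[0]:
        if cv2.contourArea(k)>300:
            q,r=cv2.minEnclosingCircle(k);print(thr,q[0]+292,q[1]+205,r,cv2.boundingRect(k))
b=(g[10:35,12:36]>100).astype(np.uint8)
n,l,s,ce=cv2.connectedComponentsWithStats(b);print(s[:,4],ce+[304,215])
for p in[(316,227),(315.5,227.5)]:print(onz(c,p,112).round(1))
h=cv2.cvtColor(im,cv2.COLOR_BGR2HSV)[145:255,262:372]
m=(h[...,1]<60).astype(np.uint8);k=max(cv2.findContours(m,0,1)[0],key=cv2.contourArea);print(cv2.boundingRect(k))
print([onz(c,p,10).round(1) for p in[(270,200),(364,200),(317,153)]])
E
```

```text
75 316.37786293029785 226.97328186035156 19.121807098388672 (7, 3, 35, 39)
90 315.78857231140137 234.93714332580566 27.139265060424805 (0, 3, 48, 42)
[541  59] [[315.48613678 226.99260628]
 [315.62711864 227.06779661]]
[503.3 150.1 112. ]
[503.  150.4 112. ]
(7, 8, 96, 96)
[array([503.2, 194.6,  10. ]), array([503.5, 105.3,  10. ]), array([547., 150.,  10.])]
```

>>> jog_arm(targets=[{"xyz": [0.06,-0.01,0.4],"spin": 0},{"xyz": [0,0,0.4],"spin": 0},{"xyz": [0,0,0],"spin": 0},{"xyz": [0,0,0],"spin": 0},{"xyz": [0,0,0],"spin": 0},{"xyz": [0,0,0],"spin": 0},{"xyz": [0,0,0],"spin": 0},{"xyz": [0,0,0],"spin": 0},{"xyz": [0,0,0],"spin": 0},{"xyz": [0,0,0],"spin": 0}])

```text
time: 3.9
tool_pos: [500.6, 145.2, 162.7]
tcp_rot: [3.141, 0.0, -0.0]
contact_force: [0.9, -0.5, -0.1]
grip_width: 91.7
finger_force: 0.0
```

```bash
python3 - <<'E'
from plant import bot
from h import *
for i in range(3):
    o=bot.get_obs();print(o["tool_pos"],o["tcp_rot"],abs(o["dq"]).max())
c=bot.get_calibration("wrist")
im=bot.capture("wrist");cv2.imwrite("pics/w2.png",im)
p=proj(c,(501,148,112)).astype(int);print(p)
x0,y0=p[0]-35,p[1]-35
g=im[y0:y0+70,x0:x0+70].max(2)
b=(g>100).astype(np.uint8)
n,l,s,ce=cv2.connectedComponentsWithStats(b)
for i in range(1,n):
    if s[i,4]>30: print(s[i],ce[i]+[x0,y0],onz(c,ce[i]+[x0,y0],112).round(1))
cv2.imwrite("pics/w2c.png",cv2.resize(im[max(y0-60,0):y0+160,x0-65:x0+135],None,fx=2.5,fy=2.5)); print(x0-65,max(y0-60,0))
E
```

```text
[500.590984   145.23982604 162.65713592] [ 3.14148707e+00  4.34597340e-05 -1.67163062e-04] 0.001332477170713887
[500.590984   145.23982604 162.65713592] [ 3.14148707e+00  4.34597340e-05 -1.67163062e-04] 0.001332477170713887
[500.590984   145.23982604 162.65713592] [ 3.14148707e+00  4.34597340e-05 -1.67163062e-04] 0.001332477170713887
[315 269]
[  1   0  62  27 589] [311.71816638 244.46689304] [515.4 149.8 112. ]
[ 59   0  11  37 133] [346.60902256 250.01503759] [512.2 130.7 112. ]
215 174
```

View pics/w2c.png

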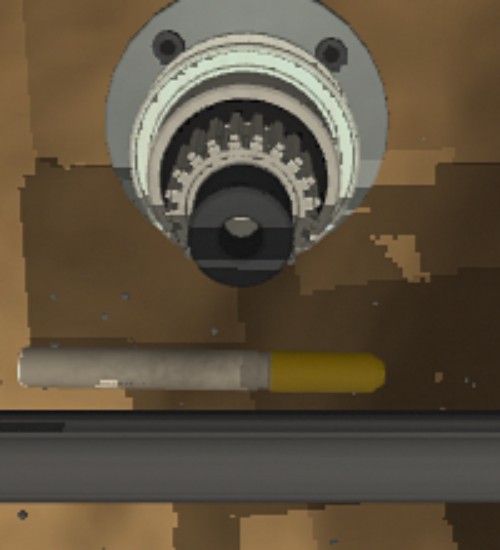

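The crop shows the collar top centred at about full-image (311.6,268.4). That puts the stack at roughly y=148–149 relative to the fingers, so I'll go down and use the force reading to centre.

>>> jog_arm(targets=[{"xyz": [0,-0.04,0.3],"spin": 0},{"xyz": [0,0,0.3],"spin": 0},{"xyz": [0,0,0.16],"spin": 0},{"xyz": [0,0,0],"spin": 0},{"xyz": [0,0,0],"spin": 0},{"xyz": [0,0,0],"spin": 0},{"xyz": [0,0,0],"spin": 0},{"xyz": [0,0,0],"spin": 0},{"xyz": [0,0,0],"spin": 0},{"xyz": [0,0,0],"spin": 0}], gripper=40)

```text
time: 5.2
tool_pos: [500.6, 148.4, 101.9]
tcp_rot: [3.141, 0.0, -0.0]
contact_force: [-1.0, -0.4, 0.2]
grip_width: 36.9
finger_force: 0.0
```

>>> jog_arm(targets=[{"xyz": [0,0,0],"spin": 0},{"xyz": [0,0,0],"spin": 0},{"xyz": [0,0,0],"spin": 0},{"xyz": [0,0,0],"spin": 0},{"xyz": [0,0,0],"spin": 0},{"xyz": [0,0,0],"spin": 0},{"xyz": [0,0,0],"spin": 0},{"xyz": [0,0,0],"spin": 0},{"xyz": [0,0,0],"spin": 0},{"xyz": [0,0,0],"spin": 0}], gripper=10)

```text
time: 6.45
tool_pos: [500.6, 148.6, 101.9]
tcp_rot: [-3.141, -0.0, -0.0]
contact_force: [0.0, 6.2, 0.1]
grip_width: 22.8
finger_force: 30.0
```

>>> jog_arm(targets=[{"xyz": [0,-0.008,0],"spin": 0},{"xyz": [0,0,-0.1],"spin": 0},{"xyz": [0,0,-0.15],"spin": 0},{"xyz": [0,0,-0.3],"spin": 0},{"xyz": [0,0,-0.4],"spin": 0},{"xyz": [0,0.5,0],"spin": 0},{"xyz": [0,0.7,0],"spin": 0},{"xyz": [0,0.7,0],"spin": 0},{"xyz": [0,0.7,0],"spin": 0},{"xyz": [0,0.7,0],"spin": 0}])

```text
time: 7.7
tool_pos: [500.2, -117.2, 179.0]
tcp_rot: [3.14, -0.001, -0.0]
contact_force: [1.1, 0.8, -0.2]
grip_width: 22.6
finger_force: 30.0
```

```bash
python3 - <<'E'
from plant import bot
from h import *
c=bot.get_calibration("top");T=cv2.imread("pics/top0.png")
# tray square from black rim corners: pocket centres at candidate heights
P=np.array([[455.6,286.9],[407.2,288.9],[453.3,239.0],[405.1,240.8]])
for z in(10,14,18):print(z,[onz(c,p,z)[:2].round(1).tolist() for p in P])
E
```

```text
10 [[440.2, -343.2], [434.3, -235.8], [547.0, -338.4], [541.7, -230.9]]
14 [[440.2, -342.3], [434.3, -235.3], [546.7, -337.5], [541.4, -230.3]]
18 [[440.2, -341.4], [434.3, -234.7], [546.4, -336.7], [541.1, -229.8]]
```

>>> jog_arm(targets=[{"xyz": [0,0.7,0],"spin": 0},{"xyz": [0,0.7,0],"spin": 0},{"xyz": [0,0.7,0],"spin": 0},{"xyz": [-0.35,0.68,0],"spin": 0},{"xyz": [-0.38,0,0],"spin": 0},{"xyz": [0,0,0],"spin": 0},{"xyz": [0,0,0],"spin": 0},{"xyz": [0,0,0],"spin": 0},{"xyz": [0,0,0],"spin": 0},{"xyz": [0,0,0],"spin": 0}])

```text
time: 8.95
tool_pos: [442.5, -337.0, 177.9]
tcp_rot: [3.141, 0.0, 0.001]
contact_force: [-0.2, 0.0, 0.9]
grip_width: 22.7
finger_force: 30.0
```

```bash
cat >look.py <<'E'
from plant import bot
from h import *
import sys
o=bot.get_obs();print(o["tool_pos"].round(2))
c=bot.get_calibration("wrist");print(c["eye"].round(1))
im=bot.capture("wrist");cv2.imwrite(f"pics/{sys.argv[1]}.png",im)
for a in darks(im,(0,0,640,300),int(sys.argv[2]),700):
    if a[2][0]/a[2][1]>.7: print(np.round(a[:2],1),np.round(a[2],1),[onz(c,a[:2],z)[:2].round(1).tolist() for z in (12,18)])
E
python3 look.py w3 60
```

```text
[ 442.49 -337.02  177.89]
[ 520.9 -336.4  335.1]
[322.6 223.8] [38.2 40.8] [[440.0, -339.5], [441.5, -339.4]]
[193.9 229. ] [85.8 94.1] [[435.5, -231.4], [437.1, -233.3]]
[317.1  86. ] [61.5 66.5] [[547.8, -334.9], [547.3, -334.9]]
[174.4  92.1] [80.  90.1] [[543.4, -226.1], [543.0, -228.2]]
[396.3 296.2] [ 95.4 107.4] [[374.2, -404.7], [376.9, -403.5]]
[211.3 128.2] [262.3 322.8] [[516.9, -252.2], [517.0, -253.8]]
```

View pics/w3.png

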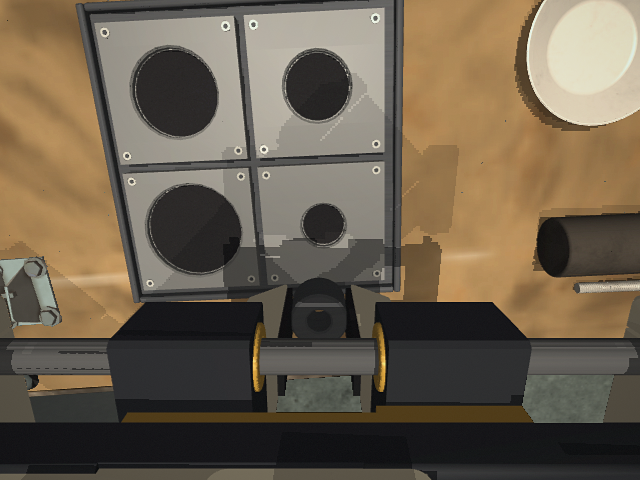

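The wrist view shows all four pockets: 36 at (323,224), 50 at (317,86), 64 at (174,92) and 78 at (194,229). The collar is held upright. The positions agree with the 107 mm pitch for a pocket height of about 12–18 mm.

>>> jog_arm(targets=[{"xyz": [-0.015,0.027,0.5],"spin": 0},{"xyz": [0,0,0.6],"spin": 0},{"xyz": [0,0,0.5],"spin": 0},{"xyz": [0,0,0.25],"spin": 0},{"xyz": [0,0,0.06],"spin": 0},{"xyz": [0,0,0],"spin": 0},{"xyz": [0,0,0],"spin": 0},{"xyz": [0,0,0],"spin": 0},{"xyz": [0,0,0],"spin": 0},{"xyz": [0,0,0],"spin": 0}])

```text
time: 10.25
tool_pos: [441.0, -339.6, 25.4]
tcp_rot: [3.141, -0.0, -0.0]
contact_force: [0.8, -0.1, -1.2]
grip_width: 22.9
finger_force: 30.0
```

>>> jog_arm(targets=[{"xyz": [0,0,0.0125],"spin": 0},{"xyz": [0,0,0.0125],"spin": 0},{"xyz": [0,0,0],"spin": 0},{"xyz": [0,0,0],"spin": 0},{"xyz": [0,0,0],"spin": 0},{"xyz": [0,0,0],"spin": 0},{"xyz": [0,0,0],"spin": 0},{"xyz": [0,0,0],"spin": 0},{"xyz": [0,0,0],"spin": 0},{"xyz": [0,0,0],"spin": 0}])

```text
time: 11.5
tool_pos: [440.9, -339.5, 23.1]
tcp_rot: [3.142, 0.0, -0.0]
contact_force: [0.2, 0.1, -0.6]
grip_width: 22.7
finger_force: 30.0
```

>>> jog_arm(targets=[{"xyz": [0,0,0.01],"spin": 0},{"xyz": [0,0,0.01],"spin": 0},{"xyz": [0,0,0],"spin": 0},{"xyz": [0,0,0],"spin": 0},{"xyz": [0,0,0],"spin": 0},{"xyz": [0,0,0],"spin": 0},{"xyz": [0,0,0],"spin": 0},{"xyz": [0,0,0],"spin": 0},{"xyz": [0,0,0],"spin": 0},{"xyz": [0,0,0],"spin": 0}])

```text
time: 12.75
tool_pos: [441.0, -339.6, 22.8]
tcp_rot: [3.141, -0.001, -0.0]
contact_force: [-2.8, 2.5, 10.8]
grip_width: 22.2
finger_force: 30.0
```

>>> jog_arm(targets=[{"xyz": [0,0,-0.01],"spin": 0},{"xyz": [0,0,0],"spin": 0},{"xyz": [0,0,0],"spin": 0},{"xyz": [0,0,0],"spin": 0},{"xyz": [0,0,-0.2],"spin": 0},{"xyz": [0,0,-0.5],"spin": 0},{"xyz": [0,0,-0.6],"spin": 0},{"xyz": [0,-0.3,-0.6],"spin": 0},{"xyz": [0,0,0],"spin": 0},{"xyz": [0,0,0],"spin": 0}], gripper=50)

```text
time: 14.0
tool_pos: [440.8, -315.4, 174.7]
tcp_rot: [3.141, -0.0, 0.0]
contact_force: [-0.0, 0.7, -0.6]
grip_width: 45.9
finger_force: 0.0
```

```bash
python3 look.py w4 60; python3 -c "
import cv2;im=cv2.imread('pics/w4.png');cv2.imwrite('pics/w4c.png',im[0:360,100:600])"
```

```text
[ 440.76 -315.38  174.65]
[ 519.1 -314.8  331.9]
[219.2 228.8] [88.7 94.7] [[434.9, -231.9], [436.5, -233.5]]
[346.   82.7] [62.2 68.9] [[548.1, -335.1], [547.6, -334.7]]
[201.6  89.4] [81.7 90.5] [[543.4, -226.4], [543.0, -228.1]]
```

View pics/w4c.png

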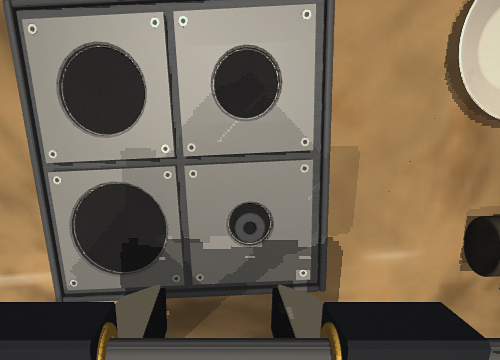

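The collar sits centred in the 36 pocket, at crop (250,223). Next is the gear.

>>> jog_arm(targets=[{"xyz": [0.35,-0.5,0],"spin": 0},{"xyz": [0.4,-0.7,0],"spin": 0},{"xyz": [0,-0.7,0],"spin": 0},{"xyz": [0,-0.7,0],"spin": 0},{"xyz": [0,-0.7,0],"spin": 0},{"xyz": [0,-0.7,0],"spin": 0},{"xyz": [0,-0.7,0],"spin": 0},{"xyz": [0,-0.7,0],"spin": 0},{"xyz": [0,-0.4,0],"spin": 0},{"xyz": [0,0,0],"spin": 0}], gripper=75)

```text
time: 15.3
tool_pos: [499.3, 148.3, 172.8]
tcp_rot: [3.141, 0.003, 0.003]
contact_force: [0.1, -0.5, -0.7]
grip_width: 69.2
finger_force: 0.0
```

>>> jog_arm(targets=[{"xyz": [0,0,0.4],"spin": 0},{"xyz": [0,0,0.5],"spin": 0},{"xyz": [0,0,0.2],"spin": 0},{"xyz": [0,0,0],"spin": 0},{"xyz": [0,0,0],"spin": 0},{"xyz": [0,0,0],"spin": 0},{"xyz": [0,0,0],"spin": 0},{"xyz": [0,0,0],"spin": 0},{"xyz": [0,0,0],"spin": 0},{"xyz": [0,0,0],"spin": 0}])

```text
time: 16.55
tool_pos: [500.0, 146.8, 86.3]
tcp_rot: [3.142, -0.0, -0.0]
contact_force: [0.8, 0.9, -0.5]
grip_width: 68.8
finger_force: 0.0
```

>>> jog_arm(targets=[{"xyz": [0.01,-0.028,0.1],"spin": 0},{"xyz": [0,0,0],"spin": 0},{"xyz": [0,0,0],"spin": 0},{"xyz": [0,0,0],"spin": 0},{"xyz": [0,0,0],"spin": 0},{"xyz": [0,0,0],"spin": 0},{"xyz": [0,0,0],"spin": 0},{"xyz": [0,0,0],"spin": 0},{"xyz": [0,0,0],"spin": 0},{"xyz": [0,0,0],"spin": 0}])

```text
time: 17.8
tool_pos: [500.8, 149.0, 78.3]
tcp_rot: [3.141, 0.0, -0.0]
contact_force: [0.5, -0.1, -0.1]
grip_width: 69.3
finger_force: 0.0
```

>>> jog_arm(targets=[{"xyz": [0,0,0],"spin": 0},{"xyz": [0,0,0],"spin": 0},{"xyz": [0,0,0],"spin": 0},{"xyz": [0,0,0],"spin": 0},{"xyz": [0,0,0],"spin": 0},{"xyz": [0,0,0],"spin": 0},{"xyz": [0,0,0],"spin": 0},{"xyz": [0,0,0],"spin": 0},{"xyz": [0,0,0],"spin": 0},{"xyz": [0,0,0],"spin": 0}], gripper=25)

```text
time: 19.05
tool_pos: [500.8, 149.0, 78.3]
tcp_rot: [3.142, -0.0, -0.0]
contact_force: [-0.4, 0.6, 0.6]
grip_width: 37.0
finger_force: 30.0
```

>>> jog_arm(targets=[{"xyz": [0,0,-0.1],"spin": 0},{"xyz": [0,0,-0.25],"spin": 0},{"xyz": [0,0,-0.4],"spin": 0},{"xyz": [0,0,-0.4],"spin": 0},{"xyz": [0,0.4,-0.1],"spin": 0},{"xyz": [0,0.6,0],"spin": 0},{"xyz": [0,0.7,0],"spin": 0},{"xyz": [0,0.7,0],"spin": 0},{"xyz": [0,0.7,0],"spin": 0},{"xyz": [0,0.7,0],"spin": 0}])

```text
time: 20.3
tool_pos: [500.4, -156.8, 178.8]
tcp_rot: [3.141, -0.0, -0.0]
contact_force: [1.1, 0.0, -0.8]
grip_width: 36.9
finger_force: 30.0
```

>>> jog_arm(targets=[{"xyz": [0.1,0.7,0],"spin": 0},{"xyz": [0.2,0.7,0],"spin": 0},{"xyz": [0.2,0.55,0],"spin": 0},{"xyz": [0.09,0.25,0],"spin": 0},{"xyz": [0,0,0],"spin": 0},{"xyz": [0,0,0],"spin": 0},{"xyz": [0,0,0],"spin": 0},{"xyz": [0,0,0],"spin": 0},{"xyz": [0,0,0],"spin": 0},{"xyz": [0,0,0],"spin": 0}])

```text
time: 21.55
tool_pos: [547.9, -330.9, 178.4]
tcp_rot: [3.141, -0.0, 0.0]
contact_force: [-0.6, -0.8, -2.5]
grip_width: 36.8
finger_force: 30.0
```

>>> jog_arm(targets=[{"xyz": [0,0.051,0.4],"spin": 0},{"xyz": [0,0,0.6],"spin": 0},{"xyz": [0,0,0.5],"spin": 0},{"xyz": [0,0,0.3],"spin": 0},{"xyz": [0,0,0.11],"spin": 0},{"xyz": [0,0,0],"spin": 0},{"xyz": [0,0,0],"spin": 0},{"xyz": [0,0,0],"spin": 0},{"xyz": [0,0,0],"spin": 0},{"xyz": [0,0,0],"spin": 0}])

```text
time: 22.8
tool_pos: [548.0, -335.1, 25.8]
tcp_rot: [3.141, -0.0, -0.0]
contact_force: [0.6, 0.3, -1.1]
grip_width: 37.0
finger_force: 30.0
```

>>> jog_arm(targets=[{"xyz": [0,0,0.01],"spin": 0},{"xyz": [0,0,0.01],"spin": 0},{"xyz": [0,0,0],"spin": 0},{"xyz": [0,0,0],"spin": 0},{"xyz": [0,0,0],"spin": 0},{"xyz": [0,0,0],"spin": 0},{"xyz": [0,0,0],"spin": 0},{"xyz": [0,0,0],"spin": 0},{"xyz": [0,0,0],"spin": 0},{"xyz": [0,0,0],"spin": 0}])

```text
time: 24.05
tool_pos: [547.9, -335.1, 23.9]
tcp_rot: [3.142, 0.0, -0.0]
contact_force: [0.1, -0.6, -0.5]
grip_width: 36.6
finger_force: 30.0
```

>>> jog_arm(targets=[{"xyz": [0,0,0.01],"spin": 0},{"xyz": [0,0,0.006],"spin": 0},{"xyz": [0,0,0],"spin": 0},{"xyz": [0,0,0],"spin": 0},{"xyz": [0,0,0],"spin": 0},{"xyz": [0,0,0],"spin": 0},{"xyz": [0,0,0],"spin": 0},{"xyz": [0,0,0],"spin": 0},{"xyz": [0,0,0],"spin": 0},{"xyz": [0,0,0],"spin": 0}])

```text
time: 25.3
tool_pos: [548.0, -335.1, 23.3]
tcp_rot: [3.141, -0.0, -0.0]
contact_force: [-2.3, 0.6, 5.9]
grip_width: 37.2
finger_force: 30.0
```

>>> jog_arm(targets=[{"xyz": [0,0,-0.006],"spin": 0},{"xyz": [0,0,0],"spin": 0},{"xyz": [0,0,0],"spin": 0},{"xyz": [0,0,0],"spin": 0},{"xyz": [0,0,-0.2],"spin": 0},{"xyz": [0,0,-0.5],"spin": 0},{"xyz": [0,0,-0.6],"spin": 0},{"xyz": [0,0,-0.6],"spin": 0},{"xyz": [0,-0.3,0],"spin": 0},{"xyz": [0,-0.7,0],"spin": 0}], gripper=65)

```text
time: 26.55
tool_pos: [548.1, -256.2, 177.0]
tcp_rot: [3.139, -0.003, -0.003]
contact_force: [0.4, 0.6, 0.3]
grip_width: 60.1
finger_force: 0.0
```

>>> jog_arm(targets=[{"xyz": [-0.3,-0.7,0],"spin": 0},{"xyz": [-0.29,-0.7,0],"spin": 0},{"xyz": [0,-0.7,0],"spin": 0},{"xyz": [0,-0.7,0],"spin": 0},{"xyz": [0,-0.7,0],"spin": 0},{"xyz": [0,-0.7,0],"spin": 0},{"xyz": [0,-0.6,0],"spin": 0},{"xyz": [0,-0.25,0],"spin": 0},{"xyz": [0,0,0],"spin": 0},{"xyz": [0,0,0],"spin": 0}], gripper=100)

```text
time: 27.8
tool_pos: [500.9, 148.3, 175.7]
tcp_rot: [3.141, -0.001, -0.0]
contact_force: [0.0, -0.6, -0.3]
grip_width: 91.5
finger_force: 0.0
```

```bash
python3 - <<'E'
from plant import bot
from h import *
T=bot.capture("top");S=bot.capture("scene");W=bot.capture("wrist")
o=np.zeros((500,800,3),np.uint8)
a=cv2.resize(T[205:325,370:490],None,fx=2.2,fy=2.2);b=cv2.resize(S[185:255,310:435],None,fx=3,fy=3)
o[:a.shape[0],:a.shape[1]]=a;o[270:270+b.shape[0],:b.shape[1]]=b;o[:300,400:]=cv2.resize(W[0:300,120:520],None,fx=1,fy=1)
cv2.imwrite("pics/m1.png",o);cv2.imwrite("pics/w5.png",W)
E
```

```text
(no output)
```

View pics/m1.png

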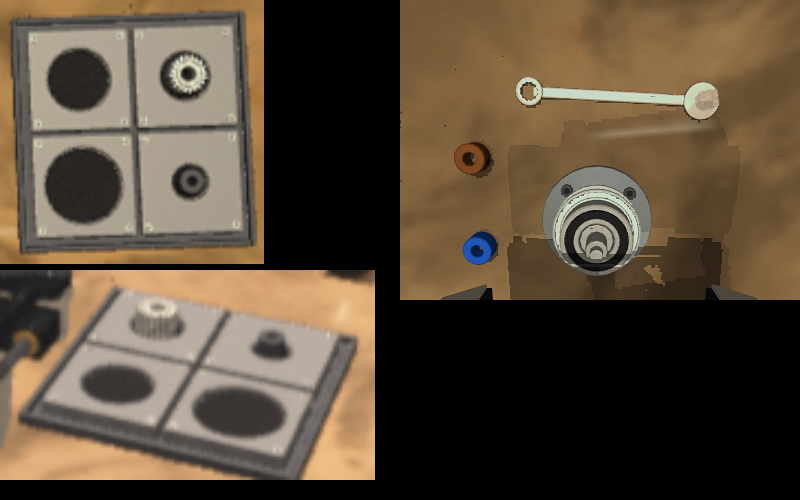

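The gear and collar are seated in their pockets (crop (188,73) and (190,181)). The bearing and pulley are still on the shaft.

>>> jog_arm(targets=[{"xyz": [0,-0.008,0.4],"spin": 0},{"xyz": [0,0,0.5],"spin": 0},{"xyz": [0,0,0.4],"spin": 0},{"xyz": [0,0,0.16],"spin": 0},{"xyz": [0,0,0],"spin": 0},{"xyz": [0,0,0],"spin": 0},{"xyz": [0,0,0],"spin": 0},{"xyz": [0,0,0],"spin": 0},{"xyz": [0,0,0],"spin": 0},{"xyz": [0,0,0],"spin": 0}])

```text
time: 29.2
tool_pos: [500.8, 149.6, 58.4]
tcp_rot: [3.142, -0.0, -0.0]
contact_force: [0.0, 0.4, 0.2]
grip_width: 91.7
finger_force: 0.0
```

>>> jog_arm(targets=[{"xyz": [0,0,0],"spin": 0},{"xyz": [0,0,0],"spin": 0},{"xyz": [0,0,0],"spin": 0},{"xyz": [0,0,0],"spin": 0},{"xyz": [0,0,0],"spin": 0},{"xyz": [0,0,0],"spin": 0},{"xyz": [0,0,0],"spin": 0},{"xyz": [0,0,0],"spin": 0},{"xyz": [0,0,0],"spin": 0},{"xyz": [0,0,0],"spin": 0}], gripper=40)

```text
time: 30.45
tool_pos: [500.8, 149.6, 58.3]
tcp_rot: [3.142, -0.0, -0.0]
contact_force: [1.1, -0.3, -0.2]
grip_width: 51.0
finger_force: 30.0
```

>>> jog_arm(targets=[{"xyz": [0,0,-0.1],"spin": 0},{"xyz": [0,0,-0.25],"spin": 0},{"xyz": [0,0,-0.4],"spin": 0},{"xyz": [0,0,-0.5],"spin": 0},{"xyz": [0,0,-0.25],"spin": 0},{"xyz": [0,0.4,0],"spin": 0},{"xyz": [0,0.6,0],"spin": 0},{"xyz": [0,0.7,0],"spin": 0},{"xyz": [0,0.7,0],"spin": 0},{"xyz": [0,0.7,0],"spin": 0}])

```text
time: 31.7
tool_pos: [500.4, -100.1, 178.8]
tcp_rot: [3.141, -0.0, -0.0]
contact_force: [0.9, 0.4, -1.7]
grip_width: 50.6
finger_force: 30.0
```

>>> jog_arm(targets=[{"xyz": [0.2,0.7,0],"spin": 0},{"xyz": [0.23,0.6,0],"spin": 0},{"xyz": [0.1,0.32,0],"spin": 0},{"xyz": [0,0,0],"spin": 0},{"xyz": [0,0,0],"spin": 0},{"xyz": [0,0,0],"spin": 0},{"xyz": [0,0,0],"spin": 0},{"xyz": [0,0,0],"spin": 0},{"xyz": [0,0,0],"spin": 0},{"xyz": [0,0,0],"spin": 0}])

```text
time: 32.95
tool_pos: [543.1, -228.0, 178.3]
tcp_rot: [3.142, 0.0, -0.0]
contact_force: [-0.4, -0.6, -1.5]
grip_width: 50.4
finger_force: 30.0
```

>>> jog_arm(targets=[{"xyz": [0,0,0.4],"spin": 0},{"xyz": [0,0,0.6],"spin": 0},{"xyz": [0,0,0.5],"spin": 0},{"xyz": [0,0,0.3],"spin": 0},{"xyz": [0,0,0.11],"spin": 0},{"xyz": [0,0,0],"spin": 0},{"xyz": [0,0,0],"spin": 0},{"xyz": [0,0,0.01],"spin": 0},{"xyz": [0,0,0],"spin": 0},{"xyz": [0,0,0],"spin": 0}])

```text
time: 34.2
tool_pos: [543.2, -228.1, 25.0]
tcp_rot: [3.141, -0.0, -0.0]
contact_force: [0.1, 0.3, -1.2]
grip_width: 50.5
finger_force: 30.0
```

>>> jog_arm(targets=[{"xyz": [0,0,0.01],"spin": 0},{"xyz": [0,0,0.008],"spin": 0},{"xyz": [0,0,0],"spin": 0},{"xyz": [0,0,0],"spin": 0},{"xyz": [0,0,0],"spin": 0},{"xyz": [0,0,0],"spin": 0},{"xyz": [0,0,0],"spin": 0},{"xyz": [0,0,0],"spin": 0},{"xyz": [0,0,0],"spin": 0},{"xyz": [0,0,0],"spin": 0}])

```text
time: 35.45
tool_pos: [543.1, -228.1, 23.3]
tcp_rot: [3.141, 0.0, -0.0]
contact_force: [0.3, 0.1, -0.8]
grip_width: 51.0
finger_force: 30.0
```

Contact should come just below here.

>>> jog_arm(targets=[{"xyz": [0,0,0.008],"spin": 0},{"xyz": [0,0,0],"spin": 0},{"xyz": [0,0,0],"spin": 0},{"xyz": [0,0,0],"spin": 0},{"xyz": [0,0,0],"spin": 0},{"xyz": [0,0,0],"spin": 0},{"xyz": [0,0,0],"spin": 0},{"xyz": [0,0,0],"spin": 0},{"xyz": [0,0,0],"spin": 0},{"xyz": [0,0,0],"spin": 0}])

```text
time: 36.7
tool_pos: [543.1, -228.0, 23.2]
tcp_rot: [3.141, -0.0, -0.0]
contact_force: [-2.6, 2.8, 4.6]
grip_width: 50.4
finger_force: 30.0
```

>>> jog_arm(targets=[{"xyz": [0,0,-0.006],"spin": 0},{"xyz": [0,0,0],"spin": 0},{"xyz": [0,0,0],"spin": 0},{"xyz": [0,0,0],"spin": 0},{"xyz": [0,0,-0.2],"spin": 0},{"xyz": [0,0,-0.5],"spin": 0},{"xyz": [0,0,-0.6],"spin": 0},{"xyz": [0,0,-0.6],"spin": 0},{"xyz": [0,-0.3,0],"spin": 0},{"xyz": [0,-0.6,0],"spin": 0}], gripper=75)

```text
time: 37.95
tool_pos: [543.1, -156.1, 175.9]
tcp_rot: [3.141, -0.002, -0.003]
contact_force: [0.7, 0.5, -0.7]
grip_width: 69.2
finger_force: 0.0
```

>>> jog_arm(targets=[{"xyz": [-0.3,-0.7,0],"spin": 0},{"xyz": [-0.23,-0.7,0],"spin": 0},{"xyz": [0,-0.7,0],"spin": 0},{"xyz": [0,-0.7,0],"spin": 0},{"xyz": [0,-0.6,0],"spin": 0},{"xyz": [0,-0.42,0],"spin": 0},{"xyz": [0,0,0],"spin": 0},{"xyz": [0,0,0],"spin": 0},{"xyz": [0,0,0],"spin": 0},{"xyz": [0,0,0],"spin": 0}], gripper=100)

```text
time: 39.2
tool_pos: [500.9, 148.7, 175.1]
tcp_rot: [3.141, 0.0, -0.002]
contact_force: [-0.5, 0.9, 1.4]
grip_width: 91.8
finger_force: 0.0
```

```bash
python3 - <<'E'
from plant import bot
from h import *
T=bot.capture("top");S=bot.capture("scene");W=bot.capture("wrist")
o=np.zeros((500,800,3),np.uint8)
a=cv2.resize(T[205:325,370:490],None,fx=2.2,fy=2.2);b=cv2.resize(S[185:255,310:435],None,fx=3,fy=3)
o[:a.shape[0],:a.shape[1]]=a;o[270:270+b.shape[0],:b.shape[1]]=b;o[:300,400:]=W[0:300,120:520]
cv2.imwrite("pics/m2.png",o)
E
```

```text
(no output)
```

View pics/m2.png

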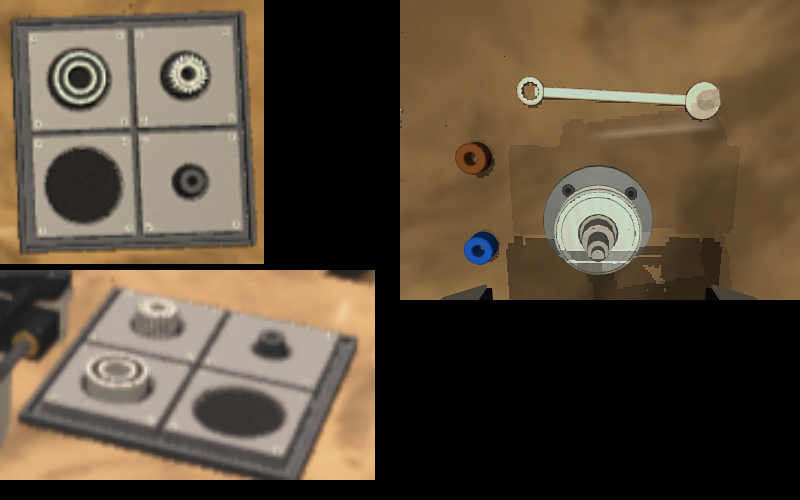

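The bearing is seated at crop (79,77) and the pulley stands alone on the shaft. I'll grip its upper flange with the TCP at about 37.5 mm, so that the gripper body clears the 100 mm shaft tip.

>>> jog_arm(targets=[{"xyz": [0,-0.008,0.4],"spin": 0},{"xyz": [0,0,0.5],"spin": 0},{"xyz": [0,0,0.4],"spin": 0},{"xyz": [0,0,0.25],"spin": 0},{"xyz": [0,0,0.11],"spin": 0},{"xyz": [0,0,0],"spin": 0},{"xyz": [0,0,0],"spin": 0},{"xyz": [0,0,0.05],"spin": 0},{"xyz": [0,0,0],"spin": 0},{"xyz": [0,0,0],"spin": 0}])

```text
time: 40.6
tool_pos: [500.9, 150.2, 38.5]
tcp_rot: [3.142, -0.0, -0.0]
contact_force: [0.5, 0.5, 0.4]
grip_width: 91.7
finger_force: 0.0
```

>>> jog_arm(targets=[{"xyz": [0,0,0],"spin": 0},{"xyz": [0,0,0],"spin": 0},{"xyz": [0,0,0],"spin": 0},{"xyz": [0,0,0],"spin": 0},{"xyz": [0,0,0],"spin": 0},{"xyz": [0,0,0],"spin": 0},{"xyz": [0,0,0],"spin": 0},{"xyz": [0,0,0],"spin": 0},{"xyz": [0,0,0],"spin": 0},{"xyz": [0,0,0],"spin": 0}], gripper=55)

```text
time: 41.85
tool_pos: [500.8, 150.2, 38.3]
tcp_rot: [3.141, -0.0, -0.0]
contact_force: [0.6, -0.6, 1.3]
grip_width: 64.8
finger_force: 30.0
```

>>> jog_arm(targets=[{"xyz": [0,0,-0.05],"spin": 0},{"xyz": [0,0,-0.15],"spin": 0},{"xyz": [0,0,-0.25],"spin": 0},{"xyz": [0,0,-0.4],"spin": 0},{"xyz": [0,0,-0.4],"spin": 0},{"xyz": [0,0,-0.25],"spin": 0},{"xyz": [0,0.3,0],"spin": 0},{"xyz": [0,0.5,0],"spin": 0},{"xyz": [0,0.6,0],"spin": 0},{"xyz": [0,0.6,0],"spin": 0}])

```text
time: 43.1
tool_pos: [500.5, -10.9, 159.1]
tcp_rot: [-3.142, -0.001, 0.0]
contact_force: [0.1, 0.7, -2.0]
grip_width: 65.4
finger_force: 30.0
```

>>> jog_arm(targets=[{"xyz": [-0.1,0.6,0],"spin": 0},{"xyz": [-0.2,0.6,0],"spin": 0},{"xyz": [-0.2,0.6,0],"spin": 0},{"xyz": [-0.2,0.6,0],"spin": 0},{"xyz": [-0.11,0.39,0],"spin": 0},{"xyz": [0,0,0],"spin": 0},{"xyz": [0,0,0],"spin": 0},{"xyz": [0,0,0],"spin": 0},{"xyz": [0,0,0],"spin": 0},{"xyz": [0,0,0],"spin": 0}])

```text
time: 44.35
tool_pos: [436.1, -232.4, 158.3]
tcp_rot: [-3.142, -0.0, 0.001]
contact_force: [0.8, 0.2, -3.3]
grip_width: 65.0
finger_force: 30.0
```

```bash
python3 look.py w6 60
```

```text
[ 436.12 -232.44  158.34]
[ 514.6 -231.9  315.6]
[458.9 223.4] [41.1 45.2] [[439.0, -341.7], [440.5, -339.5]]
[351.1 131.4] [121.8 152.9] [[508.6, -255.4], [508.7, -254.9]]
[312.3  78.2] [35.3 38.8] [[545.0, -227.0], [544.4, -227.1]]
[312.7  74.3] [54.5 59.4] [[547.5, -227.4], [546.9, -227.4]]
[312.3  77.3] [65.4 71.4] [[545.6, -227.0], [545.0, -227.1]]
[472.1  71. ] [63.  75.7] [[549.7, -339.8], [549.0, -337.7]]
[311.9  76.7] [79.4 86.4] [[545.9, -226.7], [545.3, -226.9]]
[313.5  79.4] [86.7 95.9] [[544.1, -227.9], [543.6, -227.9]]
[528.9 309.1] [108.3 116.5] [[365.1, -407.8], [368.1, -404.4]]
```

View pics/w6.png

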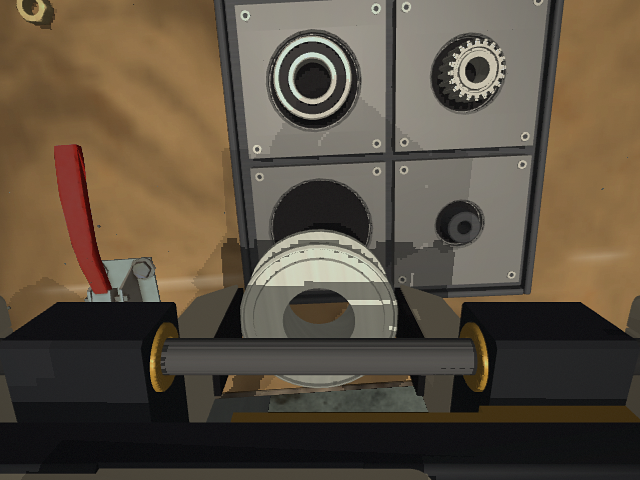

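The pulley is held level at (320,315) above the 78 pocket, with the clamp well clear at (120,275). I'll lower it.

>>> jog_arm(targets=[{"xyz": [-0.003,0,0.3],"spin": 0},{"xyz": [0,0,0.5],"spin": 0},{"xyz": [0,0,0.4],"spin": 0},{"xyz": [0,0,0.25],"spin": 0},{"xyz": [0,0,0.11],"spin": 0},{"xyz": [0,0,0.02],"spin": 0},{"xyz": [0,0,0],"spin": 0},{"xyz": [0,0,0],"spin": 0},{"xyz": [0,0,0],"spin": 0},{"xyz": [0,0,0],"spin": 0}])

```text
time: 45.65
tool_pos: [435.8, -233.1, 32.2]
tcp_rot: [3.141, -0.0, -0.0]
contact_force: [-0.3, -0.3, -2.9]
grip_width: 65.1
finger_force: 30.0
```

>>> jog_arm(targets=[{"xyz": [0,0,0.01],"spin": 0},{"xyz": [0,0,0.01],"spin": 0},{"xyz": [0,0,0],"spin": 0},{"xyz": [0,0,0],"spin": 0},{"xyz": [0,0,0],"spin": 0},{"xyz": [0,0,0],"spin": 0},{"xyz": [0,0,0],"spin": 0},{"xyz": [0,0,0],"spin": 0},{"xyz": [0,0,0],"spin": 0},{"xyz": [0,0,0],"spin": 0}])

```text
time: 46.9
tool_pos: [435.7, -233.0, 30.3]
tcp_rot: [3.142, 0.0, -0.0]
contact_force: [-0.2, -0.1, -2.1]
grip_width: 64.8
finger_force: 30.0
```

>>> jog_arm(targets=[{"xyz": [0,0,0.01],"spin": 0},{"xyz": [0,0,0.008],"spin": 0},{"xyz": [0,0,0],"spin": 0},{"xyz": [0,0,0],"spin": 0},{"xyz": [0,0,0],"spin": 0},{"xyz": [0,0,0],"spin": 0},{"xyz": [0,0,0],"spin": 0},{"xyz": [0,0,0],"spin": 0},{"xyz": [0,0,0],"spin": 0},{"xyz": [0,0,0],"spin": 0}])

```text
time: 48.15
tool_pos: [435.7, -233.0, 29.2]
tcp_rot: [3.141, -0.0, -0.0]
contact_force: [-2.1, 1.8, 5.3]
grip_width: 65.2
finger_force: 30.0
```

>>> jog_arm(targets=[{"xyz": [0,0,-0.006],"spin": 0},{"xyz": [0,0,0],"spin": 0},{"xyz": [0,0,0],"spin": 0},{"xyz": [0,0,0],"spin": 0},{"xyz": [0,0,-0.2],"spin": 0},{"xyz": [0,0,-0.5],"spin": 0},{"xyz": [0,0,-0.6],"spin": 0},{"xyz": [0,-0.3,-0.6],"spin": 0},{"xyz": [0,-0.6,0],"spin": 0},{"xyz": [0,-0.6,0],"spin": 0}], gripper=92)

```text
time: 49.4
tool_pos: [435.8, -112.0, 182.0]
tcp_rot: [3.141, -0.002, -0.001]
contact_force: [1.7, 0.4, -1.2]
grip_width: 84.5
finger_force: 0.0
```

>>> jog_arm(targets=[{"xyz": [0.3,-0.6,0],"spin": 0},{"xyz": [0.3,-0.6,0],"spin": 0},{"xyz": [0,-0.6,0],"spin": 0},{"xyz": [0,0,0],"spin": 0},{"xyz": [0,0,0],"spin": 0},{"xyz": [0,0,0],"spin": 0},{"xyz": [0,0,0],"spin": 0},{"xyz": [0,0,0],"spin": 0},{"xyz": [0,0,0],"spin": 0},{"xyz": [0,0,0],"spin": 0}])

```text
time: 50.65
tool_pos: [483.7, 30.9, 181.3]
tcp_rot: [3.141, -0.0, -0.0]
contact_force: [-0.1, 0.0, 0.2]
grip_width: 84.4
finger_force: 0.0
```

```bash
python3 - <<'E'
from plant import bot
from h import *
T=bot.capture("top");S=bot.capture("scene")
o=np.zeros((480,800,3),np.uint8)
a=cv2.resize(T[205:325,370:490],None,fx=3,fy=3);b=cv2.resize(S[185:255,310:435],None,fx=3.4,fy=3.4)
o[:360,:360]=a;o[:b.shape[0],370:370+b.shape[1]]=b
cv2.imwrite("pics/m3.png",o)
E
```

```text
(no output)
```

View pics/m3.png

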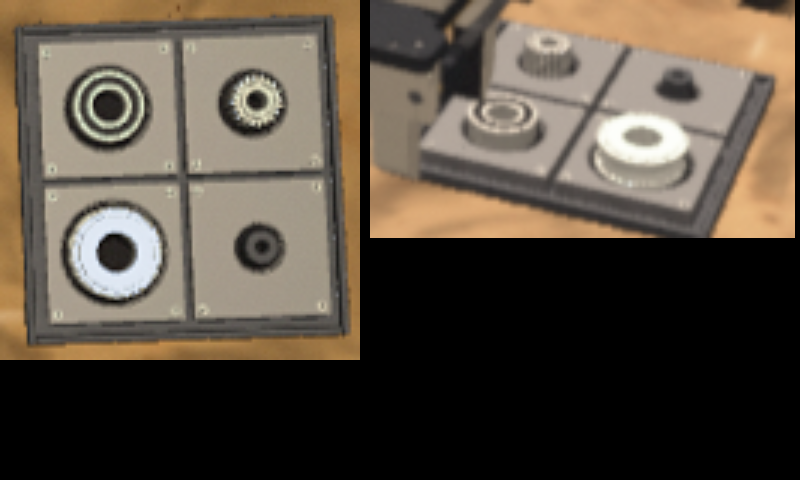

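All four parts lie flat inside their own pockets, with the pulley at crop (116,252), and the arm is clear of them. I'll hand in the job.

```bash
python3 -c "
from plant import bot
print(bot.close_job())"
```

```text
the job is handed in; nothing more can be done
None
```

The collar, gear, bearing and pulley came off in that order, and each was set flat in its own nest and released; the job was handed in at about 51 s of the 128 s allowed, and no verdict was returned.

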